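# Close the storage boxes with their stacked lids

## Task

The four white storage boxes are washed and dry and their wooden lids are piled in one stack. Take the stack apart and close every box with its own lid, the one made for its length, fully seated so that it lies flat on the rim all round. Leave the boxes standing where they are and do not disturb the mug and the small jar standing near them.

Things in the scene. Friction and masses are not known exactly. Their poses are not given: they have to be found in the camera images.
- lid_short: short wooden lid: flat board 84 mm long (own x) x 66 wide (own y) x 16 thick; under it a smooth plug 14 mm deep with sloping sides, 68 x 50 mm at the board, 54 x 36 at its underside. Origin: centre of the plug's underside, z up; the board spans 14 to 30 mm above it. Half a turn makes no difference. Grip across the 66 mm. On top of the stack.
- lid_medium: medium wooden lid: flat board 108 mm long (own x) x 66 wide (own y) x 16 thick; under it a smooth plug 14 mm deep with sloping sides, 92 x 50 mm at the board, 78 x 36 at its underside. Origin: centre of the plug's underside, z up; the board spans 14 to 30 mm above it. Half a turn makes no difference. Grip across the 66 mm. Lies on the long lid.
- lid_long: long wooden lid: flat board 132 mm long (own x) x 66 wide (own y) x 16 thick; under it a smooth plug 14 mm deep with sloping sides, 116 x 50 mm at the board, 102 x 36 at its underside. Origin: centre of the plug's underside, z up; the board spans 14 to 30 mm above it. Half a turn makes no difference. Grip across the 66 mm. Lies on the longest lid.
- lid_longest: longest wooden lid: flat board 156 mm long (own x) x 66 wide (own y) x 16 thick; under it a smooth plug 14 mm deep with sloping sides, 140 x 50 mm at the board, 126 x 36 at its underside. Origin: centre of the plug's underside, z up; the board spans 14 to 30 mm above it. Half a turn makes no difference. Grip across the 66 mm. At the bottom of the stack, plug down on the bench.
- box_short: short white stoneware box, open on top, loose on the bench: 80 mm long (own x) x 62 wide (own y) x 55 high, walls 4, mouth 72 x 54 mm. Origin: centre of its underside, z up. Takes lid_short: seated, the lid's origin is 41 mm above the box's, centred, long sides parallel (either way round), the board overhanging the box by 2 mm all round.
- box_medium: medium white stoneware box, open on top, loose on the bench: 104 mm long (own x) x 62 wide (own y) x 55 high, walls 4, mouth 96 x 54 mm. Origin: centre of its underside, z up. Takes lid_medium: seated, the lid's origin is 41 mm above the box's, centred, long sides parallel (either way round), the board overhanging the box by 2 mm all round.
- box_long: long white stoneware box, open on top, loose on the bench: 128 mm long (own x) x 62 wide (own y) x 55 high, walls 4, mouth 120 x 54 mm. Origin: centre of its underside, z up. Takes lid_long: seated, the lid's origin is 41 mm above the box's, centred, long sides parallel (either way round), the board overhanging the box by 2 mm all round.
- box_longest: longest white stoneware box, open on top, loose on the bench: 152 mm long (own x) x 62 wide (own y) x 55 high, walls 4, mouth 144 x 54 mm. Origin: centre of its underside, z up. Takes lid_longest: seated, the lid's origin is 41 mm above the box's, centred, long sides parallel (either way round), the board overhanging the box by 2 mm all round.
- mug_1: bystander: green and white mug, 88 mm high, behind the boxes; origin at its underside. Leave alone. Above it a stocked shelf overhangs the back of the bench: its goods reach forward to x = 0.58 m, from 0.43 m above the bench up, so keep the wrist in front of them.
- jar_2: bystander: small round glass jar with a dark lid, 60 mm across, 90 mm high, to the right of the boxes; origin at its underside. Leave alone.
Things that resemble listed ones, but are neither listed nor needed, are in the scene too. Leave any orange look-alike of the box_long alone.

How it is judged (in metres and radians):
At the end, for the whole second after the job is handed in: Each lid on the box of its length: centred within 5 mm, board on the rim (origin 41 mm above the box origin, within 3 mm), level within 3 and parallel within 4.5 degrees; boxes upright within 40 mm, mug and jar upright within 30 mm of their starts; all released, at rest (x of lid_short in the frame of box_short between -0.005 and 0.005 m and y of lid_short in the frame of box_short between -0.005 and 0.005 m and z of lid_short in the frame of box_short between 0.038 and 0.044 m and angle between the x axis of lid_short and the x axis of box_short, either way round below 0.08 rad and angle between each of lid_short, lid_medium, lid_long, lid_longest's own z axis and vertical below 0.05 rad and angle between each of box_short, box_medium, box_long, box_longest's own z axis and vertical below 0.03 rad and linear speed of each of lid_short, box_short, lid_medium, box_medium, lid_long, box_long, lid_longest, box_longest below 0.01 m/s and angular speed of each of lid_short, box_short, lid_medium, box_medium, lid_long, box_long, lid_longest, box_longest below 0.1 rad/s and distance of each of box_short, box_medium, box_long, box_longest from where it was at the start of the episode below 0.04 m and x of lid_medium in the frame of box_medium between -0.005 and 0.005 m and y of lid_medium in the frame of box_medium between -0.005 and 0.005 m and z of lid_medium in the frame of box_medium between 0.038 and 0.044 m and angle between the x axis of lid_medium and the x axis of box_medium, either way round below 0.08 rad and x of lid_long in the frame of box_long between -0.005 and 0.005 m and y of lid_long in the frame of box_long between -0.005 and 0.005 m and z of lid_long in the frame of box_long between 0.038 and 0.044 m and angle between the x axis of lid_long and the x axis of box_long, either way round below 0.08 rad and x of lid_longest in the frame of box_longest between -0.005 and 0.005 m and y of lid_longest in the frame of box_longest between -0.005 and 0.005 m and z of lid_longest in the frame of box_longest between 0.038 and 0.044 m and angle between the x axis of lid_longest and the x axis of box_longest, either way round below 0.08 rad and distance of each of mug_1, jar_2 from where it was at the start of the episode below 0.03 m and angle between each of mug_1, jar_2's own z axis and vertical below 0.1 rad); the robot touches nothing.
It fails at once if a box is shoved more than 60 mm or tipped over (distance of any of box_short, box_medium, box_long, box_longest from where it was at the start of the episode above 0.06 m or angle between any of box_short, box_medium, box_long, box_longest's own z axis and vertical above 0.5 rad).
It fails at once if the mug or the jar is pushed away or knocked over (distance of any of mug_1, jar_2 from where it was at the start of the episode above 0.03 m or angle between any of mug_1, jar_2's own z axis and vertical above 0.3 rad).
It also fails if it takes over 112 s, if anything falls off the work surface, if the arm or the gripper's body presses on something with over 40 N, if the wrist force passes 120 N, or if a joint passes its speed limit or range.

## Robot

A 6-joint arm with a two-finger parallel gripper is mounted at the origin on a cart in front of the work surface, level with it; the furniture and walls round the work are solid. World frame = base frame: x ahead of the robot, y to its left, z up, the work surface at z = 0. Lengths are in m, angles in degrees, forces in N, time in s.
With the tool pointing down it reaches from about 0.375 to 0.9 m from the base axis. Payload 3.1 kg.
Tool frame: the origin (TCP) lies on the centre line of the jaws, within the pads' length; the fingertips stand 25 mm ahead of it and the grasp point (between the pads) lies 6 mm ahead of it; z points along the fingers, y is the line along which they close (so a half turn about z gives the same grasp; the last joint's range is limited). The gripper opens to 87 mm and grips with 3 to 60 N. Pads are 19 mm wide; open, the fingers measure 117 mm over their backs; the gripper's body (75 mm by 190 mm) begins 51 mm behind the grasp point.
Start: joints at [65.117, 30.224, 82.088, -0, 67.689, -10.227], TCP at [0.158, 0.605, 0.248] pointing down, gripper open.
Joint ranges: [-176.69, 176.69], [-43.24, 126.21], [12.49, 139.97], [-82, 262], [0, 151.66], [-163.58, 163.58]. Speed limits (degrees/s): [159.86, 159.86, 180, 180, 180, 180].

## Interface

Orientations are given as a 3x3 rotation matrix whose columns are the frame's x, y, z axes.
In Python, from rig import read_state, capture, camera_params, hand_in gives the robot as it stands.
- The arm moves only by the tool apply_moves, never from a script. Its argument "rows" is a list of rows, each an object of numbers: "x", "y", "z": the shift along the tool's x, y, z in mm; "rx", "ry", "rz": the turn, a rotation vector about the tool's x, y, z in units of 6 degrees (1.0 is 6 degrees); "claw": the closure in counts, from 0 (fully open) to 255 (shut). A call has 1 to 10 rows; each row is the pose to reach, as a shift and turn from the pose commanded when the call began, along the tool's axes at that moment; what a row does not reach only later rows make up. A row lasts 1/8 s, in which the tool goes at most 62.5 mm and 10.7 degrees, less where a joint would pass 70% of its speed; a pose out of reach is approached as far as the arm can. A call with a gripper value outside its range is refused whole. The fingers move at their own pace and stop on an object; the grip force is fixed at half the most. Time passes only in rows, so rows that repeat a pose let the fingers close. It gives the time, the measured TCP pose, the force, the opening and the grip force at its end, in the units of the state.
- read_state(): the state, without advancing time (a new reading comes with each control period).
- capture(name): name is "side" or "top"; returns (picture, depth): 400x640x3 uint8, red, green, blue; 400x640 float32, m along the optical axis (not along the pixel's ray), 0 where there is no reading.
- camera_params(name): a dict with "fx", "fy", "cx", "cy" (pixels), "xyz" and "orientation" of the camera in the world. Camera axes: x right, y up, looking along -z (the intrinsics and any distortion apply to the point x, -y, -z); pixel columns grow to the right and rows downward; lengths in m; the calibration is good to about 2 mm. A picture is of the moment at which its call begins. camera_params takes no time and is no camera call.
- hand_in(): hands the job in; it is judged then, once.
The state is a dict: "time_s": time; "joint_positions": joint angles; "qvel": joint speeds; "tau": joint torques, N m; "position": TCP position; "tcp_rot": TCP orientation; "force": force on the tool from outside, world axes, zero at the start; "moment": the same for the moment, N m; "opening": opening from 0.0 (shut) to 1.0 (fully open); "grasp_force": force on a finger pad.
Only numpy, scipy, OpenCV 4.12 (cv2) and the standard library are available. Lean on these libraries where they do the work, as an engineer would, in place of code of your own. Each camera call takes 0.05 s, during which the arm holds its last target. There are 200 camera calls.

## Working session

There is one attempt and no reset: what is moved stays moved. The work goes in short steps, Python scripts to look and compute and a tool call to move; the robot and the scene stay as the last step left them, time stands still between calls to the robot, and variables do not carry over. Pictures are saved under pics/ and viewed, at most 14 in all, crops included, and the job is handed in when it is done.

Besides the shell and the picture viewer there is one more tool, called after ">>>" as name(argument=value, ...) on one line, values as JSON. apply_moves: Moves the arm, as the interface text tells. Its arguments: {"type":"object","properties":{"rows":{"type":"array"}},"required":["rows"]}

```bash
mkdir -p pics; ls; cat > h.py <<'E'
import numpy as np, cv2
from rig import read_state, capture, camera_params, hand_in
def save(n,p): cv2.imwrite('pics/'+n+'.png',p[...,::-1])
E
python3 - <<'E'
from h import *
for n in('top','side'):
    p,d=capture(n);save(n+'0',p);np.savez(n+'0.npz',p=p,d=d);print(n,camera_params(n),(d>0).mean())
print(read_state())
E
```

```text
pics
top {'fx': 371.31137201871485, 'fy': 371.31137201871485, 'cx': 317.9020230964763, 'cy': 206.291059032014, 'xyz': array([ 0.2683891 , -0.08611837,  1.20412591]), 'orientation': array([[-1.09545933e-02,  9.80483610e-01, -1.96295409e-01],
       [-9.99937157e-01, -1.12092841e-02, -1.86527596e-04],
       [-2.38321826e-03,  1.96281030e-01,  9.80544786e-01]])} 0.99602734375
side {'fx': 434.8845914117571, 'fy': 434.8845914117571, 'cx': 317.22350041953547, 'cy': 189.97139847580186, 'xyz': array([ 0.26118597, -1.14537575,  0.9863296 ]), 'orientation': array([[ 0.97089643,  0.16786783, -0.17082307],
       [-0.23870597,  0.62023392, -0.74721439],
       [-0.019483  ,  0.76624427,  0.64225395]])} 0.995140625
{'time_s': 0.1, 'joint_positions': array([ 6.51145560e+01,  3.02716763e+01,  8.21510624e+01, -1.20400305e-03,
        6.76890676e+01, -1.02267051e+01]), 'qvel': array([ 0.05764954, -0.24653553, -0.21148432, -0.086959  ,  0.03101652,
        0.04770412]), 'tau': array([-1.17559316e-04, -4.40987742e+01, -1.77148980e+01,  6.34862389e-02,
        5.33889933e-02, -6.15782574e-05]), 'position': array([0.15786553, 0.60408548, 0.24667929]), 'tcp_rot': array([[-9.67452136e-01,  2.53052800e-01, -8.03518479e-04],
       [ 2.53053864e-01,  9.67450557e-01, -1.77838326e-03],
       [ 3.27339538e-04, -1.92383414e-03, -9.99998096e-01]]), 'force': array([-0.01245071,  0.57811616,  0.05197795]), 'moment': array([ 0.02356389,  0.02628521, -0.01774788]), 'grasp_force': 0.0, 'opening': 0.9992493802227143}
```

View pics/top0.png

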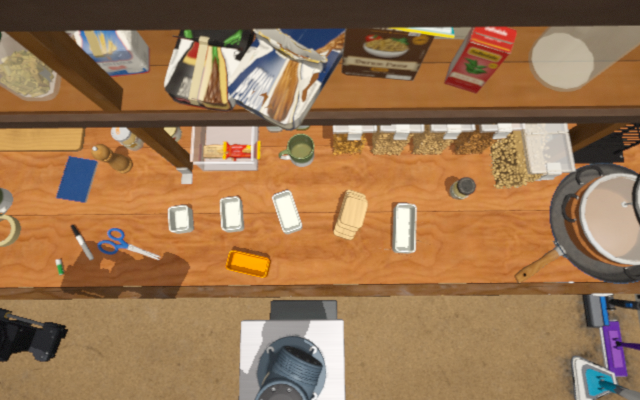

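View pics/side0.png

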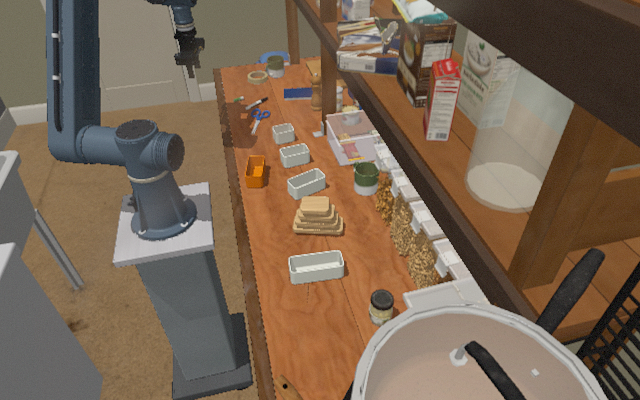

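The top view shows white open boxes at about (180,219), (232,213), (287,211) and (405,227), which get longer from left to right. The lid stack is at (350,214), the mug at (298,150) and the jar at (463,188). The things that could be mistaken for a box are the orange box at (248,263), which I leave alone, and the shelf bins at (350–550,140) and (225,150). The side view agrees, with the boxes at (283,132), (294,155), (306,183) and (316,267) and the stack at (317,217).

```bash
cat >> h.py <<'E'
def rays(n,u,v):
    c=camera_params(n);R=np.array(c['orientation'])
    k=np.stack([(u-c['cx'])/c['fx'],-(v-c['cy'])/c['fy'],-np.ones_like(u,float)],-1)
    return np.array(c['xyz']),k@R.T
def cloud(n,d):
    v,u=np.mgrid[:400,:640].astype(float);o,r=rays(n,u,v)
    return o+r*d[...,None]
def onplane(n,u,v,z):
    o,r=rays(n,np.asarray(u,float),np.asarray(v,float));return (o+r*((z-o[2])/r[...,2])[...,None])[...,:2]
def fit(n,d,seed,zlo,zhi,zp,rad=.13,extra=None):
    """connected pixels with cloud height in zlo..zhi near seed(world xy); ray onto zp; min rect -> centre,size,yaw(deg of long axis)"""
    P=cloud(n,d);m=(P[...,2]>zlo)&(P[...,2]<zhi)&(np.hypot(P[...,0]-seed[0],P[...,1]-seed[1])<rad)&(d>0)
    if extra is not None:m&=extra
    k,l,s,_=cv2.connectedComponentsWithStats(m.astype(np.uint8),connectivity=8)
    i=1+np.argmax(s[1:,4]);v,u=np.nonzero(l==i);q=onplane(n,u,v,zp)
    (c,sz,a)=cv2.minAreaRect((q*1000).astype(np.float32))
    if sz[0]<sz[1]: sz=sz[::-1];a+=90
    return np.round(c,1),np.round(sz,1),round((a+90)%180-90,1),len(u),round(float(np.median(P[l==i][:,2])),4)
E
python3 - <<'E'
from h import *
D={n:np.load(n+'0.npz') for n in('top','side')}
B={'short':(180,219),'medium':(232,213),'long':(287,211),'longest':(405,227)}
for b,s in B.items():
    seed=onplane('top',*s,0.03);print(b,seed)
    for n in D:
        white=(D[n]['p'].max(-1).astype(int)-D[n]['p'].min(-1)<50)
        print('  ',n,*fit(n,D[n]['d'],seed,.046,.066,.055,extra=white))
seed=onplane('top',350,214,.1)
for l,z in(('short',.12),('medium',.09),('long',.06),('longest',.03)):
    for n in D: print(l,n,*fit(n,D[n]['d'],seed,z-.008,z+.008,z))
for n,s in(('mug',(298,150)),('jar',(463,188))): print(n,onplane('top',*s,.088))
a=cv2.resize(D['top']['p'][165:275,150:490],None,fx=2.3,fy=2.3,interpolation=2)
b=cv2.resize(D['side']['p'][115:335,225:405],None,fx=1.5,fy=1.5,interpolation=2)
im=np.zeros((a.shape[0]+b.shape[0],a.shape[1],3),np.uint8);im[:a.shape[0]]=a;im[a.shape[0]:,:b.shape[1]]=b
save('crop',im)
E
```

```text
short [0.46694353 0.35661551]
   top [464.9 353.1] [80.8 64.3] 7.0 139 0.0533
   side [466.3 346.2] [81.5 77.4] 3.4 105 0.0516
medium [0.48459872 0.19050593]
   top [478.7 190.7] [104.8  63. ] 6.7 150 0.0532
   side [480.8 184. ] [105.3  75.8] 5.7 146 0.0519
long [0.48912427 0.01369002]
   top [484.3  14.2] [128.1  60.8] 18.1 145 0.054
   side [487.1   6. ] [131.9  76.9] 17.7 203 0.0526
longest [ 0.43294985 -0.36276012]
   top [ 428.1 -355.9] [152.1  63.7] -4.7 213 0.0535
   side [ 431.  -362.8] [151.1  70.2] -4.2 361 0.0525
short top [ 466.7 -190.8] [84.7 65.5] -17.7 604 0.1195
short side [ 469.  -200.3] [84.1 75.9] -15.1 451 0.1203
medium top [ 454.6 -163.2] [99.7 50.6] 20.7 114 0.089
medium side [ 472.8 -197.4] [109.1  71.4] -15.0 256 0.0898
long top [ 419.5 -164.4] [66.7 24.7] 59.9 110 0.0594
long side [ 474.3 -192.9] [132.1  72.6] -19.6 291 0.0598
longest top [ 410.3 -162.4] [65.3 19.4] 66.3 78 0.0294
longest side [ 477.2 -193.5] [154.3  71.3] -14.9 314 0.0298
mug [ 0.67405319 -0.02497005]
jar [ 0.54439104 -0.53531359]
```

View pics/crop.png

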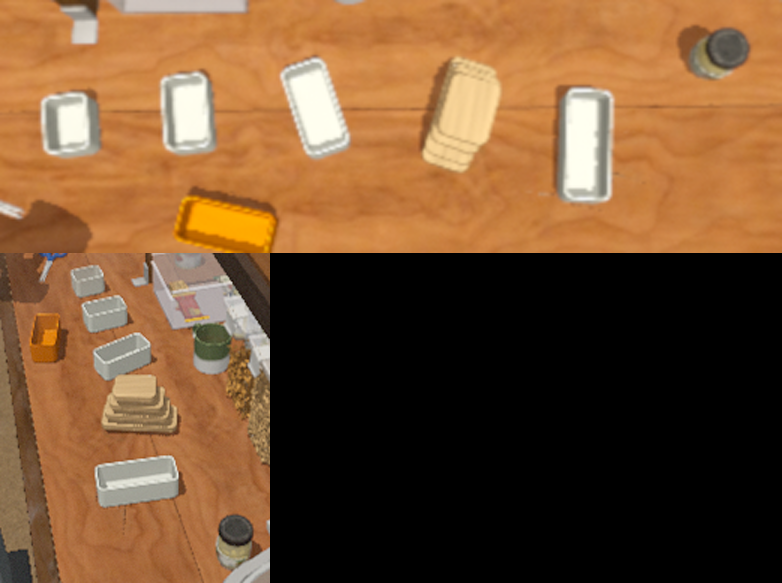

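The crop confirms four white boxes of increasing length, with the orange one excluded. The stack is stepped with the short lid on top. The fitted sizes match the given ones to 1–2 mm.

```bash
cat >> h.py <<'E'
def to(*wps):
    """wps: (x,y,z mm, yaw deg) -> tool shifts from the measured pose"""
    s=read_state();R=np.array(s['tcp_rot']);p=np.array(s['position'])*1000
    yaw=np.degrees(np.arctan2(R[1,0],R[0,0]))
    print('t %.2f p %s yaw %.1f tilt %s F %s op %.3f g %.1f'%(s['time_s'],p.round(1),(yaw+90)%180-90,R[:2,2].round(4),np.round(s['force'],1),s['opening'],s['grasp_force']))
    for w in wps:
        d=R.T@(np.array(w[:3])-p);a=(w[3]-yaw+90)%180-90
        print('  to',w,'->',d.round(1),'rz %.2f'%(-a/6))
E
python3 - <<'E'
from h import *
D=np.load('top0.npz');d=D['d'];P=cloud('top',d)
white=(D['p'].max(-1).astype(int)-D['p'].min(-1)<50)
for s,h in(((465,353),50),((479,191),62),((484,14),75),((428,-356),86)):
    m=white&(P[...,2]>.046)&(P[...,2]<.066)&(np.hypot(P[...,0]*1000-s[0],P[...,1]*1000-s[1])<h+8)
    v,u=np.nonzero(m);q=onplane('top',u,v,.055);w,V=np.linalg.eigh(np.cov(q.T));print(s,(q.mean(0)*1000).round(1),np.degrees(np.arctan(V[1,1]/V[0,1])).round(1))
    # interior (floor) mask: white inside, z<.02
    m=white&(P[...,2]>-.01)&(P[...,2]<.03)&(np.hypot(P[...,0]*1000-s[0],P[...,1]*1000-s[1])<h-10)
    v,u=np.nonzero(m);c,sz,a=cv2.minAreaRect((onplane('top',u,v,.004)*1000).astype(np.float32));print('   floor',np.round(c),np.round(sz),a)
to((400,300,250,-17.7),(467,-191,200,-17.7))
E
```

```text
(465, 353) [464.6 352. ] 19.9
   floor [467. 359.] [80. 68.] 7.1684112548828125
(479, 191) [478.6 190.1] 7.6
   floor [481. 193.] [104.  65.] 2.246011972427368
(484, 14) [485.5  14.3] 17.3
   floor [488.  13.] [129.  61.] 18.084806442260742
(428, -356) [ 429.  -356.9] -6.3
   floor [ 430. -364.] [ 74. 151.] 86.43584442138672
t 0.10 p [157.9 604.1 246.7] yaw -14.7 tilt [-0.0008 -0.0018] F [-0.   0.6  0.1] op 0.999 g 0.0
  to (400, 300, 250, -17.7) -> [-311.2 -232.9   -3. ] rz 0.51
  to (467, -191, 200, -17.7) -> [-500.3 -690.9   47.8] rz 0.51
```

>>> apply_moves(rows=[{"x": -311, "y": -233, "z": -3, "rz": 0.5}, {"x": -311, "y": -233, "z": -3, "rz": 0.5}, {"x": -311, "y": -233, "z": -3, "rz": 0.5}, {"x": -311, "y": -233, "z": -3, "rz": 0.5}, {"x": -311, "y": -233, "z": -3, "rz": 0.5}, {"x": -311, "y": -233, "z": -3, "rz": 0.5}, {"x": -500, "y": -691, "z": 48, "rz": 0.5}, {"x": -500, "y": -691, "z": 48, "rz": 0.5}, {"x": -500, "y": -691, "z": 48, "rz": 0.5}, {"x": -500, "y": -691, "z": 48, "rz": 0.5}])

```text
validation failed for argument at $.ro...
```

```bash
python3 -c "
from h import *
to((467,-191,200,-17.7))"
```

```text
t 0.10 p [157.9 604.1 246.7] yaw -14.7 tilt [-0.0008 -0.0018] F [-0.   0.6  0.1] op 0.999 g 0.0
  to (467, -191, 200, -17.7) -> [-500.3 -690.9   47.8] rz 0.51
```

>>> apply_moves(rows=[{"x": -311, "y": -233, "z": -3, "rx": 0, "ry": 0, "rz": 0.5, "claw": 0}, {"x": -311, "y": -233, "z": -3, "rx": 0, "ry": 0, "rz": 0.5, "claw": 0}, {"x": -311, "y": -233, "z": -3, "rx": 0, "ry": 0, "rz": 0.5, "claw": 0}, {"x": -311, "y": -233, "z": -3, "rx": 0, "ry": 0, "rz": 0.5, "claw": 0}, {"x": -311, "y": -233, "z": -3, "rx": 0, "ry": 0, "rz": 0.5, "claw": 0}, {"x": -311, "y": -233, "z": -3, "rx": 0, "ry": 0, "rz": 0.5, "claw": 0}, {"x": -500, "y": -691, "z": 48, "rx": 0, "ry": 0, "rz": 0.5, "claw": 0}, {"x": -500, "y": -691, "z": 48, "rx": 0, "ry": 0, "rz": 0.5, "claw": 0}, {"x": -500, "y": -691, "z": 48, "rx": 0, "ry": 0, "rz": 0.5, "claw": 0}, {"x": -500, "y": -691, "z": 48, "rx": 0, "ry": 0, "rz": 0.5, "claw": 0}])

```text
time_s: 1.35
position: [0.4286, 0.0633, 0.2253]
tcp_rot: [[-0.953, 0.303, 0.0], [0.303, 0.953, 0.0], [-0.0, 0.0, -1.0]]
force: [2.3, 0.3, 0.7]
opening: 0.999
grasp_force: 0.0
```

```bash
python3 -c "
from h import *
to((467,-191,200,-17.7))"
```

```text
t 1.35 p [428.6  63.3 225.3] yaw -17.6 tilt [0.0002 0.    ] F [2.3 0.3 0.7] op 0.999 g 0.0
  to (467, -191, 200, -17.7) -> [-113.7 -230.7   25.3] rz 0.01
```

>>> apply_moves(rows=[{"x": -113, "y": -230, "z": 25, "rx": 0, "ry": 0, "rz": 0, "claw": 0}, {"x": -113, "y": -230, "z": 25, "rx": 0, "ry": 0, "rz": 0, "claw": 0}, {"x": -113, "y": -230, "z": 25, "rx": 0, "ry": 0, "rz": 0, "claw": 0}, {"x": -113, "y": -230, "z": 25, "rx": 0, "ry": 0, "rz": 0, "claw": 0}, {"x": -113, "y": -230, "z": 50, "rx": 0, "ry": 0, "rz": 0, "claw": 0}, {"x": -113, "y": -230, "z": 50, "rx": 0, "ry": 0, "rz": 0, "claw": 0}, {"x": -113, "y": -230, "z": 50, "rx": 0, "ry": 0, "rz": 0, "claw": 0}])

```text
time_s: 2.22
position: [0.4661, -0.1873, 0.1756]
tcp_rot: [[-0.953, 0.303, -0.001], [0.303, 0.953, 0.001], [0.001, 0.0, -1.0]]
force: [0.7, -0.1, 0.0]
opening: 1.0
grasp_force: 0.0
```

```bash
python3 -c "
from h import *
to((467,-191,120,-17.7))
p,d=capture('side');save('s1',p[100:300,200:440].repeat(2,0).repeat(2,1))"
```

```text
t 2.23 p [ 466.1 -187.3  175.6] yaw -17.6 tilt [-0.0008  0.0007] F [ 0.7 -0.1  0. ] op 1.000 g 0.0
  to (467, -191, 120, -17.7) -> [-2.  -3.3 55.6] rz 0.01
```

View pics/s1.png

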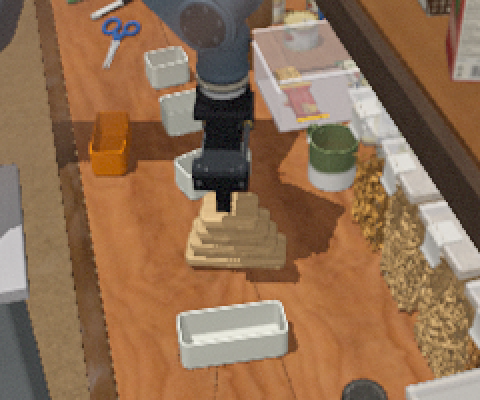

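The gripper hangs above the short lid at crop pixel (235,205), with the fingers either side of it.

>>> apply_moves(rows=[{"x": -2, "y": -4, "z": 30, "rx": 0, "ry": 0, "rz": 0, "claw": 0}, {"x": -2, "y": -4, "z": 55, "rx": 0, "ry": 0, "rz": 0, "claw": 0}, {"x": -2, "y": -4, "z": 55, "rx": 0, "ry": 0, "rz": 0, "claw": 0}, {"x": -2, "y": -4, "z": 55, "rx": 0, "ry": 0, "rz": 0, "claw": 120}, {"x": -2, "y": -4, "z": 55, "rx": 0, "ry": 0, "rz": 0, "claw": 120}, {"x": -2, "y": -4, "z": 55, "rx": 0, "ry": 0, "rz": 0, "claw": 120}, {"x": -2, "y": -4, "z": 55, "rx": 0, "ry": 0, "rz": 0, "claw": 120}])

```text
time_s: 3.15
position: [0.4677, -0.1928, 0.1214]
tcp_rot: [[-0.953, 0.303, 0.002], [0.303, 0.953, -0.001], [-0.002, -0.0, -1.0]]
force: [-0.1, 1.5, 6.7]
opening: 0.758
grasp_force: 30.0
```

```bash
python3 -c "
from h import *
to((467,-191,120,-17.7))"
```

```text
t 3.15 p [ 467.7 -192.8  121.4] yaw -17.7 tilt [ 0.0015 -0.0007] F [-0.1  1.5  6.7] op 0.758 g 30.0
  to (467, -191, 120, -17.7) -> [1.2 1.5 1.4] rz 0.01
```

```bash
python3 -c "
from h import *
to((468,-193,170,-17.7),(467,353,160,6.5))"
```

```text
t 3.15 p [ 467.7 -192.8  121.4] yaw -17.7 tilt [ 0.0015 -0.0007] F [-0.1  1.5  6.7] op 0.758 g 30.0
  to (468, -193, 170, -17.7) -> [ -0.5  -0.1 -48.6] rz 0.01
  to (467, 353, 160, 6.5) -> [166.1 519.9 -39. ] rz -4.03
```

>>> apply_moves(rows=[{"x": 0, "y": 0, "z": -20, "rx": 0, "ry": 0, "rz": 0, "claw": 120}, {"x": 0, "y": 0, "z": -50, "rx": 0, "ry": 0, "rz": 0, "claw": 120}, {"x": 166, "y": 520, "z": -40, "rx": 0, "ry": 0, "rz": -4, "claw": 120}, {"x": 166, "y": 520, "z": -40, "rx": 0, "ry": 0, "rz": -4, "claw": 120}, {"x": 166, "y": 520, "z": -40, "rx": 0, "ry": 0, "rz": -4, "claw": 120}, {"x": 166, "y": 520, "z": -40, "rx": 0, "ry": 0, "rz": -4, "claw": 120}, {"x": 166, "y": 520, "z": -40, "rx": 0, "ry": 0, "rz": -4, "claw": 120}, {"x": 166, "y": 520, "z": -40, "rx": 0, "ry": 0, "rz": -4, "claw": 120}, {"x": 166, "y": 520, "z": -40, "rx": 0, "ry": 0, "rz": -4, "claw": 120}, {"x": 166, "y": 520, "z": -40, "rx": 0, "ry": 0, "rz": -4, "claw": 120}])

```text
time_s: 4.4
position: [0.4663, 0.3092, 0.1611]
tcp_rot: [[-0.994, -0.111, -0.0], [-0.111, 0.994, -0.0], [0.0, -0.0, -1.0]]
force: [0.7, -0.1, -1.3]
opening: 0.759
grasp_force: 30.0
```

```bash
python3 -c "
from h import *
to((467,353,110,6.5))"
```

```text
t 4.40 p [466.3 309.2 161.1] yaw 6.4 tilt [-0.0002 -0.0005] F [ 0.7 -0.1 -1.3] op 0.759 g 30.0
  to (467, 353, 110, 6.5) -> [-5.5 43.5 51.1] rz -0.02
```

>>> apply_moves(rows=[{"x": -5, "y": 38, "z": 30, "rx": 0, "ry": 0, "rz": 0, "claw": 120}, {"x": -5, "y": 38, "z": 51, "rx": 0, "ry": 0, "rz": 0, "claw": 120}, {"x": -5, "y": 38, "z": 51, "rx": 0, "ry": 0, "rz": 0, "claw": 120}, {"x": -5, "y": 38, "z": 51, "rx": 0, "ry": 0, "rz": 0, "claw": 120}])

```text
time_s: 4.9
position: [0.4678, 0.3452, 0.1107]
tcp_rot: [[-0.994, -0.11, 0.0], [-0.11, 0.994, -0.0], [-0.0, -0.0, -1.0]]
force: [-0.5, -0.3, -1.8]
opening: 0.755
grasp_force: 30.0
```

```bash
python3 - <<'E'
from h import *
to((467,353,110,6.5),(467,353,75,6.5))
p,d=capture('top')
print(*fit('top',d,(.467,-.19),.082,.098,.09))
p2,d=capture('side')
print(*fit('side',d,(.467,-.195),.086,.098,.09))
a=p[170:260,140:260].repeat(4,0).repeat(4,1);b=p2[90:180,230:350].repeat(4,0).repeat(4,1)
save('p1',np.vstack([a,b])[:600] if 0 else np.hstack([a,b])[:, :960:1][:, ::1][:360,:960][::1, ::1][:, :800] if 0 else cv2.resize(np.hstack([a,b]),(800,300)))
E
```

```text
t 4.90 p [467.8 345.2 110.7] yaw 6.3 tilt [ 0.0002 -0.    ] F [-0.5 -0.3 -1.8] op 0.755 g 30.0
  to (467, 353, 110, 6.5) -> [-0.1  7.8  0.7] rz -0.03
  to (467, 353, 75, 6.5) -> [-0.1  7.8 35.7] rz -0.03
[ 471.7 -188.7] [108.5  65.7] -21.0 744 0.0895
[ 474.7 -192.9] [107.8  71.6] -21.7 532 0.0906
```

View pics/p1.png

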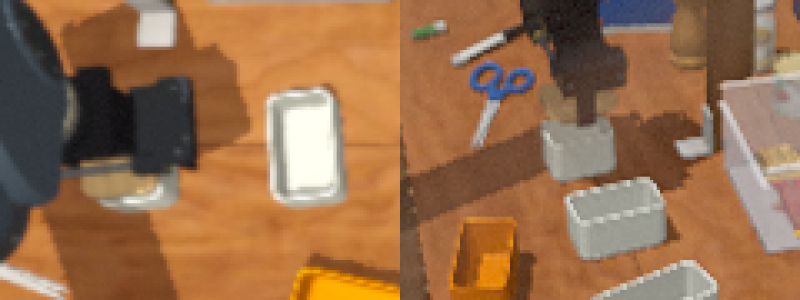

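The lid hangs over the short box in both crops, still about 8 mm off in y. I correct that while lowering it.

>>> apply_moves(rows=[{"x": 0, "y": 8, "z": 0, "rx": 0, "ry": 0, "rz": 0, "claw": 120}, {"x": 0, "y": 8, "z": 0, "rx": 0, "ry": 0, "rz": 0, "claw": 120}, {"x": 0, "y": 8, "z": 14, "rx": 0, "ry": 0, "rz": 0, "claw": 120}, {"x": 0, "y": 8, "z": 25, "rx": 0, "ry": 0, "rz": 0, "claw": 120}, {"x": 0, "y": 8, "z": 32, "rx": 0, "ry": 0, "rz": 0, "claw": 120}, {"x": 0, "y": 8, "z": 36, "rx": 0, "ry": 0, "rz": 0, "claw": 120}, {"x": 0, "y": 8, "z": 36, "rx": 0, "ry": 0, "rz": 0, "claw": 120}])

```text
time_s: 5.88
position: [0.4665, 0.3536, 0.0738]
tcp_rot: [[-0.994, -0.11, -0.001], [-0.11, 0.994, -0.0], [0.001, -0.0, -1.0]]
force: [0.1, -0.2, -1.9]
opening: 0.758
grasp_force: 30.0
```

```bash
python3 -c "
from h import *
to((467,353,71,6.5))"
```

```text
t 5.88 p [466.5 353.6  73.8] yaw 6.3 tilt [-0.0007 -0.0002] F [ 0.1 -0.2 -1.9] op 0.758 g 30.0
  to (467, 353, 71, 6.5) -> [-0.5 -0.6  2.8] rz -0.03
```

>>> apply_moves(rows=[{"x": 0, "y": 0, "z": 1, "rx": 0, "ry": 0, "rz": 0, "claw": 120}, {"x": 0, "y": 0, "z": 1, "rx": 0, "ry": 0, "rz": 0, "claw": 0}, {"x": 0, "y": 0, "z": 1, "rx": 0, "ry": 0, "rz": 0, "claw": 0}, {"x": 0, "y": 0, "z": 1, "rx": 0, "ry": 0, "rz": 0, "claw": 0}, {"x": 0, "y": 0, "z": -30, "rx": 0, "ry": 0, "rz": 0, "claw": 0}, {"x": 0, "y": 0, "z": -70, "rx": 0, "ry": 0, "rz": 0, "claw": 0}, {"x": 0, "y": 0, "z": -100, "rx": 0, "ry": 0, "rz": 0, "claw": 0}])

```text
time_s: 6.75
position: [0.467, 0.3536, 0.176]
tcp_rot: [[-0.994, -0.11, 0.001], [-0.11, 0.994, 0.001], [-0.001, 0.0, -1.0]]
force: [0.5, 0.0, 0.1]
opening: 1.003
grasp_force: 0.0
```

```bash
python3 -c "
from h import *
to((472,-189,165,-21))"
```

```text
t 6.75 p [467.  353.6 176. ] yaw 6.3 tilt [0.0013 0.0006] F [0.5 0.  0.1] op 1.003 g 0.0
  to (472, -189, 165, -21) -> [  55.  -539.9   10.7] rz 4.56
```

>>> apply_moves(rows=[{"x": 55, "y": -540, "z": 11, "rx": 0, "ry": 0, "rz": 4.55, "claw": 0}, {"x": 55, "y": -540, "z": 11, "rx": 0, "ry": 0, "rz": 4.55, "claw": 0}, {"x": 55, "y": -540, "z": 11, "rx": 0, "ry": 0, "rz": 4.55, "claw": 0}, {"x": 55, "y": -540, "z": 11, "rx": 0, "ry": 0, "rz": 4.55, "claw": 0}, {"x": 55, "y": -540, "z": 11, "rx": 0, "ry": 0, "rz": 4.55, "claw": 0}, {"x": 55, "y": -540, "z": 11, "rx": 0, "ry": 0, "rz": 4.55, "claw": 0}, {"x": 55, "y": -540, "z": 11, "rx": 0, "ry": 0, "rz": 4.55, "claw": 0}, {"x": 55, "y": -540, "z": 11, "rx": 0, "ry": 0, "rz": 4.55, "claw": 0}, {"x": 55, "y": -540, "z": 11, "rx": 0, "ry": 0, "rz": 4.55, "claw": 0}, {"x": 55, "y": -540, "z": 11, "rx": 0, "ry": 0, "rz": 4.55, "claw": 0}])

```text
time_s: 8.0
position: [0.4723, -0.193, 0.1636]
tcp_rot: [[-0.932, 0.362, 0.002], [0.362, 0.932, -0.002], [-0.003, -0.001, -1.0]]
force: [-0.6, 0.9, -0.6]
opening: 0.998
grasp_force: 0.0
```

```bash
python3 - <<'E'
from h import *
to((472,-189,90,-21))
p,d=capture('top');q,e=capture('side')
print(*fit('top',d,(.466,.353),.063,.08,.071))
print(*fit('side',e,(.466,.353),.063,.08,.071))
save('p2',cv2.resize(np.hstack([p[180:255,140:240],q[105:180,240:340]]),(800,300)))
E
```

```text
t 8.00 p [ 472.3 -193.   163.6] yaw -21.2 tilt [ 0.0022 -0.002 ] F [-0.6  0.9 -0.6] op 0.998 g 0.0
  to (472, -189, 90, -21) -> [ 1.9  3.7 73.6] rz -0.04
[451.1 383.9] [25.1  0. ] 4.0 9 0.0698
[468.3 343.6] [84.3 83.2] 6.0 203 0.0713
```

View pics/p2.png

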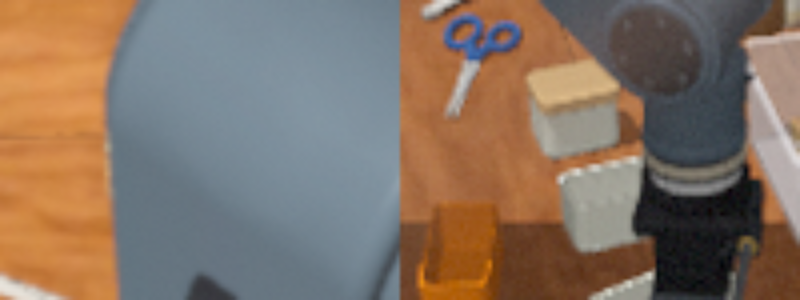

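The side crop shows the short lid seated flat on its box (board top at 71 mm, as it should be). The medium lid is next.

>>> apply_moves(rows=[{"x": 2, "y": 2, "z": 30, "rx": 0, "ry": 0, "rz": 0, "claw": 0}, {"x": 2, "y": 2, "z": 60, "rx": 0, "ry": 0, "rz": 0, "claw": 0}, {"x": 2, "y": 2, "z": 73, "rx": 0, "ry": 0, "rz": 0, "claw": 0}, {"x": 2, "y": 2, "z": 73, "rx": 0, "ry": 0, "rz": 0, "claw": 0}, {"x": 2, "y": 2, "z": 73, "rx": 0, "ry": 0, "rz": 0, "claw": 120}, {"x": 2, "y": 2, "z": 73, "rx": 0, "ry": 0, "rz": 0, "claw": 120}, {"x": 2, "y": 2, "z": 73, "rx": 0, "ry": 0, "rz": 0, "claw": 120}, {"x": 2, "y": 2, "z": 73, "rx": 0, "ry": 0, "rz": 0, "claw": 120}])

```text
time_s: 9.1
position: [0.4709, -0.187, 0.091]
tcp_rot: [[-0.934, 0.358, 0.001], [0.358, 0.934, -0.001], [-0.002, -0.0, -1.0]]
force: [-0.2, 0.6, 5.4]
opening: 0.754
grasp_force: 30.0
```

```bash
python3 -c "
from h import *
to((472,-189,150,-21),(480,191,130,7))"
```

```text
t 9.10 p [ 470.9 -187.    91. ] yaw -21.0 tilt [ 0.0013 -0.0009] F [-0.2  0.6  5.4] op 0.754 g 30.0
  to (472, -189, 150, -21) -> [ -1.8  -1.5 -58.9] rz 0.01
  to (480, 191, 130, 7) -> [126.6 356.2 -39.3] rz -4.66
```

>>> apply_moves(rows=[{"x": 0, "y": 0, "z": -20, "rx": 0, "ry": 0, "rz": 0, "claw": 120}, {"x": 0, "y": 0, "z": -50, "rx": 0, "ry": 0, "rz": 0, "claw": 120}, {"x": 129, "y": 355, "z": -40, "rx": 0, "ry": 0, "rz": -4.65, "claw": 120}, {"x": 129, "y": 355, "z": -40, "rx": 0, "ry": 0, "rz": -4.65, "claw": 120}, {"x": 129, "y": 355, "z": -40, "rx": 0, "ry": 0, "rz": -4.65, "claw": 120}, {"x": 129, "y": 355, "z": -40, "rx": 0, "ry": 0, "rz": -4.65, "claw": 120}, {"x": 129, "y": 355, "z": -40, "rx": 0, "ry": 0, "rz": -4.65, "claw": 120}, {"x": 129, "y": 355, "z": -40, "rx": 0, "ry": 0, "rz": -4.65, "claw": 120}, {"x": 129, "y": 355, "z": -40, "rx": 0, "ry": 0, "rz": -4.65, "claw": 120}, {"x": 129, "y": 355, "z": -40, "rx": 0, "ry": 0, "rz": -4.65, "claw": 120}])

```text
time_s: 10.35
position: [0.4764, 0.191, 0.1301]
tcp_rot: [[-0.992, -0.122, -0.001], [-0.122, 0.992, -0.001], [0.001, -0.0, -1.0]]
force: [-0.0, -0.8, -0.0]
opening: 0.751
grasp_force: 30.0
```

```bash
python3 - <<'E'
from h import *
to((477.5,191,72,7))
p,d=capture('top');q,e=capture('side')
print(*fit('top',d,(.472,-.19),.052,.068,.06))
print(*fit('side',e,(.472,-.19),.056,.068,.06))
E
```

```text
t 10.35 p [476.4 191.  130.1] yaw 7.0 tilt [-0.0009 -0.0006] F [-0.  -0.8 -0. ] op 0.751 g 30.0
  to (477.5, 191, 72, 7) -> [-1.1 -0.1 58.1] rz 0.00
[ 472.1 -185.2] [132.3  64.9] -20.0 855 0.0596
[ 475.2 -189.9] [131.7  71.5] -20.0 639 0.0606
```

>>> apply_moves(rows=[{"x": -1, "y": 0, "z": 20, "rx": 0, "ry": 0, "rz": 0, "claw": 120}, {"x": -1, "y": 0, "z": 38, "rx": 0, "ry": 0, "rz": 0, "claw": 120}, {"x": -1, "y": 0, "z": 48, "rx": 0, "ry": 0, "rz": 0, "claw": 120}, {"x": -1, "y": 0, "z": 54, "rx": 0, "ry": 0, "rz": 0, "claw": 120}, {"x": -1, "y": 0, "z": 57, "rx": 0, "ry": 0, "rz": 0, "claw": 120}, {"x": -1, "y": 0, "z": 57, "rx": 0, "ry": 0, "rz": 0, "claw": 120}, {"x": -1, "y": 0, "z": 57, "rx": 0, "ry": 0, "rz": 0, "claw": 120}])

```text
time_s: 11.32
position: [0.4781, 0.1912, 0.0736]
tcp_rot: [[-0.993, -0.121, 0.001], [-0.121, 0.993, 0.0], [-0.001, -0.0, -1.0]]
force: [-0.1, -0.4, -1.5]
opening: 0.753
grasp_force: 30.0
```

```bash
python3 -c "
from h import *
to((472,-185,135,-20))"
```

```text
t 11.32 p [478.1 191.2  73.6] yaw 7.0 tilt [0.0006 0.0001] F [-0.1 -0.4 -1.5] op 0.753 g 30.0
  to (472, -185, 135, -20) -> [  51.6 -372.7  -61.4] rz 4.49
```

>>> apply_moves(rows=[{"x": 0, "y": 0, "z": 1, "rx": 0, "ry": 0, "rz": 0, "claw": 120}, {"x": 0, "y": 0, "z": 1, "rx": 0, "ry": 0, "rz": 0, "claw": 0}, {"x": 0, "y": 0, "z": 1, "rx": 0, "ry": 0, "rz": 0, "claw": 0}, {"x": 0, "y": 0, "z": 1, "rx": 0, "ry": 0, "rz": 0, "claw": 0}, {"x": 0, "y": 0, "z": -30, "rx": 0, "ry": 0, "rz": 0, "claw": 0}, {"x": 0, "y": 0, "z": -80, "rx": 0, "ry": 0, "rz": 0, "claw": 0}, {"x": 52, "y": -373, "z": -80, "rx": 0, "ry": 0, "rz": 4.5, "claw": 0}, {"x": 52, "y": -373, "z": -80, "rx": 0, "ry": 0, "rz": 4.5, "claw": 0}, {"x": 52, "y": -373, "z": -80, "rx": 0, "ry": 0, "rz": 4.5, "claw": 0}, {"x": 52, "y": -373, "z": -80, "rx": 0, "ry": 0, "rz": 4.5, "claw": 0}])

```text
time_s: 12.58
position: [0.4736, -0.0607, 0.1536]
tcp_rot: [[-0.939, 0.343, 0.001], [0.343, 0.939, -0.0], [-0.001, 0.0, -1.0]]
force: [0.3, -0.6, -0.4]
opening: 1.001
grasp_force: 0.0
```

```bash
python3 -c "
from h import *
to((472,-185,120,-20))"
```

```text
t 12.57 p [473.6 -60.7 153.6] yaw -20.1 tilt [ 0.0009 -0.0003] F [ 0.3 -0.6 -0.4] op 1.001 g 0.0
  to (472, -185, 120, -20) -> [ -41.1 -117.3   33.6] rz -0.01
```

>>> apply_moves(rows=[{"x": -38, "y": -110, "z": 0, "rx": 0, "ry": 0, "rz": 0, "claw": 0}, {"x": -38, "y": -110, "z": 0, "rx": 0, "ry": 0, "rz": 0, "claw": 0}, {"x": -38, "y": -110, "z": 33, "rx": 0, "ry": 0, "rz": 0, "claw": 0}, {"x": -38, "y": -110, "z": 33, "rx": 0, "ry": 0, "rz": 0, "claw": 0}, {"x": -38, "y": -110, "z": 33, "rx": 0, "ry": 0, "rz": 0, "claw": 0}])

```text
time_s: 13.2
position: [0.4715, -0.1746, 0.1207]
tcp_rot: [[-0.94, 0.342, -0.0], [0.342, 0.94, 0.0], [0.0, 0.0, -1.0]]
force: [-0.1, 0.2, 0.0]
opening: 1.003
grasp_force: 0.0
```

```bash
python3 - <<'E'
from h import *
to((472,-185,61,-20))
p,d=capture('top');q,e=capture('side')
for n,D in(('top',d),('side',e)): print(*fit(n,D,(.479,.191),.063,.08,.071,rad=.08))
print(*fit('top',d,(.466,.353),.063,.08,.071,rad=.08))
E
```

```text
t 13.20 p [ 471.5 -174.6  120.7] yaw -20.0 tilt [-0.0004  0.0003] F [-0.1  0.2  0. ] op 1.003 g 0.0
  to (472, -185, 61, -20) -> [-4.  -9.6 59.7] rz -0.00Traceback (most recent call last):
  File "<stdin>", line 4, in <module>
  File "h.py", line 18, in fit
    i=1+np.argmax(s[1:,4]);v,u=np.nonzero(l==i);q=onplane(n,u,v,zp)
        ~~~~~~~~~^^^^^^^^^
    return _wrapfunc(a, 'argmax', axis=axis, out=out, **kwds)
    return bound(*args, **kwds)
ValueError: attempt to get argmax of an empty sequence
```

Occluded by the arm, so I'll check it later. Now the long lid: shift sideways first, then go down.

>>> apply_moves(rows=[{"x": -4, "y": -10, "z": 0, "rx": 0, "ry": 0, "rz": 0, "claw": 0}, {"x": -4, "y": -10, "z": 20, "rx": 0, "ry": 0, "rz": 0, "claw": 0}, {"x": -4, "y": -10, "z": 48, "rx": 0, "ry": 0, "rz": 0, "claw": 0}, {"x": -4, "y": -10, "z": 60, "rx": 0, "ry": 0, "rz": 0, "claw": 0}, {"x": -4, "y": -10, "z": 60, "rx": 0, "ry": 0, "rz": 0, "claw": 0}, {"x": -4, "y": -10, "z": 60, "rx": 0, "ry": 0, "rz": 0, "claw": 120}, {"x": -4, "y": -10, "z": 60, "rx": 0, "ry": 0, "rz": 0, "claw": 120}, {"x": -4, "y": -10, "z": 60, "rx": 0, "ry": 0, "rz": 0, "claw": 120}, {"x": -4, "y": -10, "z": 60, "rx": 0, "ry": 0, "rz": 0, "claw": 120}])

```text
time_s: 14.42
position: [0.4723, -0.1861, 0.061]
tcp_rot: [[-0.939, 0.343, 0.001], [0.343, 0.939, -0.001], [-0.001, -0.0, -1.0]]
force: [0.4, -0.3, 4.5]
opening: 0.756
grasp_force: 30.0
```

```bash
python3 - <<'E'
from h import *
s=read_state();R=np.array(s['tcp_rot']);a=np.array([472.1,-185.2])-np.array(s['position'])[:2]*1000
off=-(a@R[:2,0]);y=np.radians(17.8);t=np.array([484.5,14])-off*np.array([np.cos(y),np.sin(y)]);print(off,t)
to((*t,125,17.8))
E
```

```text
-0.4972160488232566 [484.97341401  14.15199661]
t 14.43 p [ 472.3 -186.1   61. ] yaw -20.1 tilt [ 0.001  -0.0006] F [ 0.4 -0.3  4.5] op 0.756 g 30.0
  to (np.float64(484.97341401462774), np.float64(14.151996611677577), 125, 17.8) -> [ 56.7 192.4 -64.2] rz -6.31
```

>>> apply_moves(rows=[{"x": 0, "y": 0, "z": -20, "rx": 0, "ry": 0, "rz": 0, "claw": 120}, {"x": 0, "y": 0, "z": -64, "rx": 0, "ry": 0, "rz": 0, "claw": 120}, {"x": 57, "y": 192, "z": -64, "rx": 0, "ry": 0, "rz": -6.3, "claw": 120}, {"x": 57, "y": 192, "z": -64, "rx": 0, "ry": 0, "rz": -6.3, "claw": 120}, {"x": 57, "y": 192, "z": -64, "rx": 0, "ry": 0, "rz": -6.3, "claw": 120}, {"x": 57, "y": 192, "z": -64, "rx": 0, "ry": 0, "rz": -6.3, "claw": 120}, {"x": 57, "y": 192, "z": -64, "rx": 0, "ry": 0, "rz": -6.3, "claw": 120}, {"x": 57, "y": 192, "z": -64, "rx": 0, "ry": 0, "rz": -6.3, "claw": 120}, {"x": 57, "y": 192, "z": -64, "rx": 0, "ry": 0, "rz": -6.3, "claw": 120}])

```text
time_s: 15.55
position: [0.4844, 0.0128, 0.1243]
tcp_rot: [[-0.953, -0.302, 0.0], [-0.302, 0.953, -0.0], [0.0, -0.0, -1.0]]
force: [0.0, 0.5, -1.7]
opening: 0.752
grasp_force: 30.0
```

```bash
python3 - <<'E'
from h import *
to((485,14,72,17.8))
p,d=capture('top');q,e=capture('side')
print(*fit('top',d,(.472,-.19),.022,.038,.03))
print(*fit('side',e,(.472,-.19),.026,.038,.03))
print('short',*fit('top',d,(.466,.353),.063,.08,.071,rad=.08))
print('medium',*fit('top',d,(.479,.191),.063,.08,.071,rad=.08))
E
```

```text
t 15.55 p [484.4  12.8 124.3] yaw 17.6 tilt [ 0.     -0.0001] F [ 0.   0.5 -1.7] op 0.752 g 30.0
  to (485, 14, 72, 17.8) -> [-1.   1.  52.3] rz -0.03
[ 476.4 -184.8] [156.   65.7] -18.2 970 0.0296
[ 478.6 -189.6] [154.9  73.2] -19.2 743 0.0307Traceback (most recent call last):
  File "<stdin>", line 6, in <module>
  File "h.py", line 18, in fit
    i=1+np.argmax(s[1:,4]);v,u=np.nonzero(l==i);q=onplane(n,u,v,zp)
        ~~~~~~~~~^^^^^^^^^
    return _wrapfunc(a, 'argmax', axis=axis, out=out, **kwds)
    return bound(*args, **kwds)
ValueError: attempt to get argmax of an empty sequence
```

>>> apply_moves(rows=[{"x": -1, "y": 1, "z": 15, "rx": 0, "ry": 0, "rz": 0, "claw": 120}, {"x": -1, "y": 1, "z": 32, "rx": 0, "ry": 0, "rz": 0, "claw": 120}, {"x": -1, "y": 1, "z": 43, "rx": 0, "ry": 0, "rz": 0, "claw": 120}, {"x": -1, "y": 1, "z": 49, "rx": 0, "ry": 0, "rz": 0, "claw": 120}, {"x": -1, "y": 1, "z": 51, "rx": 0, "ry": 0, "rz": 0, "claw": 120}, {"x": -1, "y": 1, "z": 51, "rx": 0, "ry": 0, "rz": 0, "claw": 120}, {"x": -1, "y": 1, "z": 51, "rx": 0, "ry": 0, "rz": 0, "claw": 120}])

```text
time_s: 16.52
position: [0.4852, 0.0152, 0.0737]
tcp_rot: [[-0.952, -0.305, 0.001], [-0.305, 0.952, -0.0], [-0.001, -0.0, -1.0]]
force: [-0.0, -0.1, -1.4]
opening: 0.756
grasp_force: 30.0
```

```bash
python3 -c "
from h import *
to((476,-185,110,-18.5))"
```

```text
t 16.52 p [485.2  15.2  73.7] yaw 17.7 tilt [ 0.0009 -0.0002] F [-0.  -0.1 -1.4] op 0.756 g 30.0
  to (476, -185, 110, -18.5) -> [  69.7 -187.9  -36.3] rz 6.04
```

>>> apply_moves(rows=[{"x": 0, "y": -1, "z": 1, "rx": 0, "ry": 0, "rz": 0, "claw": 120}, {"x": 0, "y": -1, "z": 1, "rx": 0, "ry": 0, "rz": 0, "claw": 0}, {"x": 0, "y": -1, "z": 1, "rx": 0, "ry": 0, "rz": 0, "claw": 0}, {"x": 0, "y": -1, "z": 1, "rx": 0, "ry": 0, "rz": 0, "claw": 0}, {"x": 0, "y": 0, "z": -30, "rx": 0, "ry": 0, "rz": 0, "claw": 0}, {"x": 0, "y": 0, "z": -60, "rx": 0, "ry": 0, "rz": 0, "claw": 0}, {"x": 70, "y": -188, "z": -60, "rx": 0, "ry": 0, "rz": 6.05, "claw": 0}, {"x": 70, "y": -188, "z": -60, "rx": 0, "ry": 0, "rz": 6.05, "claw": 0}, {"x": 70, "y": -188, "z": -60, "rx": 0, "ry": 0, "rz": 6.05, "claw": 0}, {"x": 70, "y": -188, "z": -60, "rx": 0, "ry": 0, "rz": 6.05, "claw": 0}])

```text
time_s: 17.77
position: [0.4761, -0.1897, 0.1336]
tcp_rot: [[-0.946, 0.326, 0.002], [0.326, 0.946, -0.002], [-0.003, -0.001, -1.0]]
force: [-0.1, -0.1, -0.1]
opening: 1.001
grasp_force: 0.0
```

```bash
python3 -c "
from h import *
to((476,-186,90,-18.5))"
```

```text
t 17.77 p [ 476.1 -189.7  133.6] yaw -19.0 tilt [ 0.0025 -0.0022] F [-0.1 -0.1 -0.1] op 1.001 g 0.0
  to (476, -186, 90, -18.5) -> [ 1.4  3.5 43.6] rz -0.08
```

>>> apply_moves(rows=[{"x": 1, "y": 2, "z": 40, "rx": 0, "ry": 0, "rz": 0, "claw": 0}, {"x": 1, "y": 2, "z": 80, "rx": 0, "ry": 0, "rz": 0, "claw": 0}, {"x": 1, "y": 2, "z": 98, "rx": 0, "ry": 0, "rz": 0, "claw": 0}, {"x": 1, "y": 2, "z": 102, "rx": 0, "ry": 0, "rz": 0, "claw": 0}, {"x": 1, "y": 2, "z": 102, "rx": 0, "ry": 0, "rz": 0, "claw": 0}, {"x": 1, "y": 2, "z": 102, "rx": 0, "ry": 0, "rz": 0, "claw": 120}, {"x": 1, "y": 2, "z": 102, "rx": 0, "ry": 0, "rz": 0, "claw": 120}, {"x": 1, "y": 2, "z": 102, "rx": 0, "ry": 0, "rz": 0, "claw": 120}, {"x": 1, "y": 2, "z": 102, "rx": 0, "ry": 0, "rz": 0, "claw": 120}])

```text
time_s: 18.9
position: [0.4755, -0.1832, 0.0319]
tcp_rot: [[-0.948, 0.318, 0.001], [0.318, 0.948, -0.001], [-0.001, -0.0, -1.0]]
force: [-0.4, -0.1, 5.2]
opening: 0.753
grasp_force: 30.0
```

```bash
python3 - <<'E'
from h import *
s=read_state();R=np.array(s['tcp_rot']);a=np.array([476.4,-185.0])-np.array(s['position'])[:2]*1000
off=-(a@R[:2,0]);y=np.radians(-5);t=np.array([428.8,-356.5])-off*np.array([np.cos(y),np.sin(y)]);print(off,t)
to((*t,120,-5))
E
```

```text
1.4095316824023814 [ 427.39583201 -356.37715122]
t 18.90 p [ 475.5 -183.2   31.9] yaw -18.5 tilt [ 0.001  -0.0007] F [-0.4 -0.1  5.2] op 0.753 g 30.0
  to (np.float64(427.3958320111984), np.float64(-356.37715121929386), 120, -5) -> [  -9.6 -179.6  -88. ] rz -2.26
```

>>> apply_moves(rows=[{"x": 0, "y": 0, "z": -20, "rx": 0, "ry": 0, "rz": 0, "claw": 120}, {"x": 0, "y": 0, "z": -60, "rx": 0, "ry": 0, "rz": 0, "claw": 120}, {"x": 0, "y": 0, "z": -90, "rx": 0, "ry": 0, "rz": 0, "claw": 120}, {"x": -10, "y": -180, "z": -90, "rx": 0, "ry": 0, "rz": -2.25, "claw": 120}, {"x": -10, "y": -180, "z": -90, "rx": 0, "ry": 0, "rz": -2.25, "claw": 120}, {"x": -10, "y": -180, "z": -90, "rx": 0, "ry": 0, "rz": -2.25, "claw": 120}, {"x": -10, "y": -180, "z": -90, "rx": 0, "ry": 0, "rz": -2.25, "claw": 120}, {"x": -10, "y": -180, "z": -90, "rx": 0, "ry": 0, "rz": -2.25, "claw": 120}])

```text
time_s: 19.9
position: [0.4265, -0.3561, 0.1207]
tcp_rot: [[-0.996, 0.089, -0.001], [0.089, 0.996, 0.002], [0.002, 0.002, -1.0]]
force: [-0.4, 0.2, -1.8]
opening: 0.756
grasp_force: 30.0
```

```bash
python3 - <<'E'
from h import *
to((427.4,-356.4,74,-5))
p,d=capture('top')
for n,s in(('short',(.466,.353)),('medium',(.479,.191)),('long',(.484,.014))):
    print(n,*fit('top',d,s,.063,.08,.071,rad=.09))
q,e=capture('side');save('s5',q[90:310,220:410].repeat(2,0).repeat(2,1))
E
```

```text
t 19.90 p [ 426.5 -356.1  120.7] yaw -5.1 tilt [-0.0014  0.0023] F [-0.4  0.2 -1.8] op 0.756 g 30.0
  to (427.4, -356.4, 74, -5) -> [-1.  -0.4 46.7] rz -0.02
short [466.  352.1] [85.3 67.7] 6.6 572 0.0703
medium [480.2 190.5] [108.3  66.8] 6.4 720 0.0703
long [515.3  24.4] [68.7 65.2] 18.7 314 0.0703
```

View pics/s5.png

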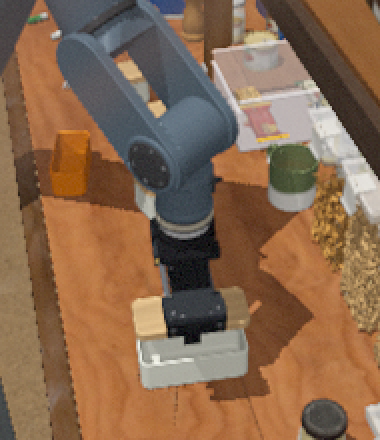

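The longest lid hangs over its box at crop pixel (190,345), with its ends lined up. The short and medium lids are seated, with board tops at 70 mm.

>>> apply_moves(rows=[{"x": -1, "y": 0, "z": 15, "rx": 0, "ry": 0, "rz": 0, "claw": 120}, {"x": -1, "y": 0, "z": 28, "rx": 0, "ry": 0, "rz": 0, "claw": 120}, {"x": -1, "y": 0, "z": 38, "rx": 0, "ry": 0, "rz": 0, "claw": 120}, {"x": -1, "y": 0, "z": 44, "rx": 0, "ry": 0, "rz": 0, "claw": 120}, {"x": -1, "y": 0, "z": 46, "rx": 0, "ry": 0, "rz": 0, "claw": 120}, {"x": -1, "y": 0, "z": 46, "rx": 0, "ry": 0, "rz": 0, "claw": 120}, {"x": -1, "y": 0, "z": 46, "rx": 0, "ry": 0, "rz": 0, "claw": 120}])

```text
time_s: 20.88
position: [0.4285, -0.3572, 0.0757]
tcp_rot: [[-0.996, 0.088, 0.001], [0.088, 0.996, -0.001], [-0.001, -0.001, -1.0]]
force: [0.5, 0.2, -1.4]
opening: 0.757
grasp_force: 30.0
```

```bash
python3 -c "
from h import *
to((427.4,-356.4,74,-5),(440,-190,200,-5))"
```

```text
t 20.88 p [ 428.5 -357.2   75.7] yaw -5.1 tilt [ 0.0005 -0.0006] F [ 0.5  0.2 -1.4] op 0.757 g 30.0
  to (427.4, -356.4, 74, -5) -> [1.2 0.7 1.7] rz -0.01
  to (440, -190, 200, -5) -> [   3.3  167.4 -124.4] rz -0.01
```

>>> apply_moves(rows=[{"x": 0, "y": 0, "z": 2, "rx": 0, "ry": 0, "rz": 0, "claw": 120}, {"x": 0, "y": 0, "z": 2, "rx": 0, "ry": 0, "rz": 0, "claw": 0}, {"x": 0, "y": 0, "z": 2, "rx": 0, "ry": 0, "rz": 0, "claw": 0}, {"x": 0, "y": 0, "z": 2, "rx": 0, "ry": 0, "rz": 0, "claw": 0}, {"x": 0, "y": 0, "z": -40, "rx": 0, "ry": 0, "rz": 0, "claw": 0}, {"x": 0, "y": 0, "z": -100, "rx": 0, "ry": 0, "rz": 0, "claw": 0}, {"x": 0, "y": 170, "z": -140, "rx": 0, "ry": 0, "rz": 0, "claw": 0}, {"x": 0, "y": 170, "z": -140, "rx": 0, "ry": 0, "rz": 0, "claw": 0}, {"x": 0, "y": 170, "z": -140, "rx": 0, "ry": 0, "rz": 0, "claw": 0}, {"x": 0, "y": 170, "z": -140, "rx": 0, "ry": 0, "rz": 0, "claw": 0}])

```text
time_s: 22.12
position: [0.443, -0.1843, 0.2162]
tcp_rot: [[-0.997, 0.084, 0.0], [0.084, 0.997, 0.0], [-0.0, 0.0, -1.0]]
force: [0.1, -0.1, -0.0]
opening: 0.999
grasp_force: 0.0
```

```bash
python3 - <<'E'
from h import *
to()
p,d=capture('top');q,e=capture('side')
for n,s in(('short',(.466,.353)),('medium',(.479,.191)),('long',(.484,.014)),('longest',(.428,-.356))):
  for c,D in(('top',d),('side',e)):
    try: print(n,*fit(c,D,s,.063,.08,.071,rad=.1))
    except ValueError: print('hid')
save('e1',cv2.resize(np.hstack([p[110:310,150:500],q[90:290,220:410]]),(800,300)))
E
```

```text
t 22.12 p [ 443.  -184.3  216.2] yaw -4.8 tilt [0.0002 0.0003] F [ 0.1 -0.1 -0. ] op 0.999 g 0.0
hid
short [463.6 344.1] [81.9 75. ] -84.6 169 0.0712
medium [489.5 191.4] [89.6 64.9] 6.4 404 0.0704
medium [440.8 183.9] [73.9 31. ] 83.2 84 0.0715
long [487.8  15.8] [126.6  65.4] 18.1 747 0.0705
long [430.8  -5.2] [73.6 22.5] 89.2 63 0.0707
longest [ 429.9 -355.6] [156.   66.9] -5.3 1059 0.0704
longest [ 433.2 -362.4] [155.6  74.4] -4.7 1098 0.0715
```

View pics/e1.png

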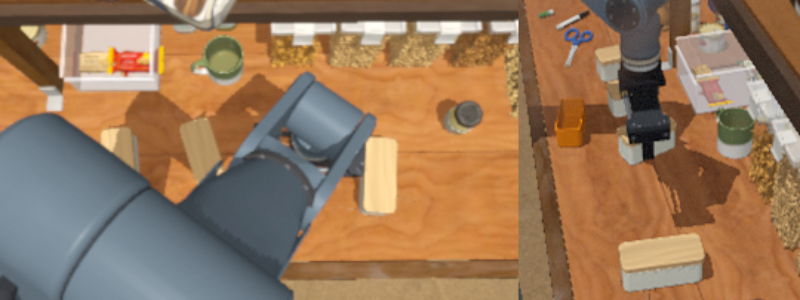

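All four lids sit at seat height, and the mug and jar have not moved. One level check, then I hand in.

```bash
python3 - <<'E'
from h import *
p,d=capture('top');q,e=capture('side');ok=1
for n,s,c,D in(('medium',(.48,.19),'top',d),('long',(.484,.014),'top',d),('longest',(.43,-.356),'top',d),('short',(.466,.352),'side',e)):
    P=cloud(c,D);m=(P[...,2]>.066)&(P[...,2]<.08)&(np.hypot(P[...,0]-s[0],P[...,1]-s[1])<.09);A=P[m]
    k=np.linalg.lstsq(np.c_[A[:,:2]-s,np.ones(len(A))],A[:,2],rcond=None)[0];t=np.degrees(np.hypot(*k[:2]));print(n,len(A),t.round(2),k[2].round(4));ok&=t<2
if ok: print(hand_in())
E
```

```text
medium 333 0.59 0.0704
long 764 0.72 0.0706
longest 1008 0.32 0.0705
short 155 0.98 0.0716
the job is handed in; nothing more can be done
None
```

All four lids are seated flat on their own boxes (about 70 mm high, under 1° of tilt), the boxes, mug and jar were left standing, and the job was handed in after about 22 s of robot time.

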